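Crisscross tightening of the booster pack's cover

TASK

Screw down the cover of the battery booster with its four wing knobs, by feel, in two rounds and each time in crisscross order (a knob, the one diagonally opposite, then the other two). In the first round turn every knob clockwise just until it is snug, about 0.15 newton metres; only then go round again and bring each to firm, about 0.35 newton metres, without overtightening. Let go of the knobs and leave the meter, screwdriver and tray where they are.

Things in the scene. Friction and masses are not known exactly. Their poses are not given: they have to be found in the camera images.
- housing: Grey plastic housing of a portable battery booster lying on its back, fixed to the bench, 250 x 250 x 85 mm, carrying handle on its +x side; origin at the centre of its underside, z up. The knobs stand at the corners of a 130 mm square about its centre.
- cover: Loose grey cover plate 188 x 188 x 8 mm (0.9 kg) in a rim on the housing's top, under the four screw flanges; origin at the centre of its underside, 85 mm above the bench, z up.
- knob0: Wing knob, robot-side left (-x, +y) in the housing's frame, diagonal to knob2. Black plastic bar grip 42 mm long (its x axis), 12 wide, from 6.5 to 38.5 mm above its origin, on a hub 26 mm across. Origin on the turning axis under the hub, 104 mm above the bench; z up. Clockwise from above (yaw falling) tightens; it does not move up or down.
- knob1: Wing knob, robot-side right (-x, -y) in the housing's frame, diagonal to knob3. Shape as knob0. Each turns freely for 0.1 to 1.1 rad, different for each and not to be told from its yaw; then its flange meets the cover and each further rad of the grip adds about 35 N of clamp load and 0.35 N m of held moment. From start to firm 2.3 rad at most.
- knob2: Wing knob, far right (+x, -y) in the housing's frame, diagonal to knob0. Shape as knob0. Moment felt holding still after a turn: 0.03 N m free, 0.15 at 12 N of clamp load (snug), 0.35 at 31 N (firm), 0.65 at 60 N (spoilt); 10 percent more or less with friction, and up to 0.15 more while moving. The load stays when let go.
- knob3: Wing knob, far left (+x, +y) in the housing's frame, diagonal to knob1. Shape as knob0. Under each knob a steel flange 32 mm across screws down 3 mm per rad on to the cover. The grip is sprung on its shaft: it twists 0.25 rad per N m and springs back when let go (the pose given is the shaft's).
- meter: bystander: red and black multimeter lying flat, 190 x 90 x 50 mm; origin at the centre of its underside
- screwdriver: bystander: red screwdriver lying flat, 200 mm long (its x axis), 26 mm thick; origin at its middle on the bench
- tray: bystander: black two-compartment parts tray 120 x 160 x 35 mm; origin at the centre of its underside

How it is judged (in metres and radians):
On the way, in this order (a step that is already met when the one before it is completed fails the run):
1. all four knobs snug (each clamp load above 3 N) and none yet firm (all under 24 N) (contact force between knob0 and cover between 3 and 24 N and contact force between knob1 and cover between 3 and 24 N and contact force between knob2 and cover between 3 and 24 N and contact force between knob3 and cover between 3 and 24 N), for 0.2 s.
2. all four knobs firm (each clamp load above 16 N) (contact force between each of knob0, knob1, knob2, knob3 and cover above 16 N), for 0.2 s.
At the end, for the whole second after the job is handed in: Every knob clamps the cover with 16 to 48 N (about 0.19 to 0.52 N m of held turning moment; 0.35 N m is right), the cover lies at rest in its rim, centred within 6 mm and within 3 mm of its height of 85 mm (all of step 2 and contact force between each of knob0, knob1, knob2, knob3 and cover below 48 N and horizontal distance between cover and housing below 0.006 m and z of cover in the frame of housing between 0.082 and 0.088 m and linear speed of cover below 0.01 m/s); the robot touches nothing.
It fails at once if a knob is overtightened (clamp load above 60 N, about 0.65 N m) (contact force between any of knob0, knob1, knob2, knob3 and cover above 60 N).
It fails at once if a knob is taken past snug (over 24 N, about 0.27 N m) while another still has no load (under 2 N) ((contact force between knob0 and cover above 24 N and contact force between any of knob1, knob2, knob3 and cover below 2 N) or (contact force between knob1 and cover above 24 N and contact force between any of knob0, knob2, knob3 and cover below 2 N) or (contact force between knob2 and cover above 24 N and contact force between any of knob0, knob1, knob3 and cover below 2 N) or (contact force between knob3 and cover above 24 N and contact force between any of knob0, knob1, knob2 and cover below 2 N)).
It fails at once if first pass not crisscross: two neighbours loaded (over 5 N) with the other two still loose (under 1 N) ((contact force between each of knob0, knob1 and cover above 5 N and contact force between each of knob2, knob3 and cover below 1 N) or (contact force between each of knob1, knob2 and cover above 5 N and contact force between each of knob3, knob0 and cover below 1 N) or (contact force between each of knob2, knob3 and cover above 5 N and contact force between each of knob0, knob1 and cover below 1 N) or (contact force between each of knob3, knob0 and cover above 5 N and contact force between each of knob1, knob2 and cover below 1 N)).
It fails at once if last pass not crisscross: two neighbours firm (over 24 N) with the other two still only snug (under 15 N) ((contact force between each of knob0, knob1 and cover above 24 N and contact force between each of knob2, knob3 and cover below 15 N) or (contact force between each of knob1, knob2 and cover above 24 N and contact force between each of knob3, knob0 and cover below 15 N) or (contact force between each of knob2, knob3 and cover above 24 N and contact force between each of knob0, knob1 and cover below 15 N) or (contact force between each of knob3, knob0 and cover above 24 N and contact force between each of knob1, knob2 and cover below 15 N)).
It fails at once if a bystander (meter, screwdriver or tray) is moved more than 30 mm (distance of any of meter, screwdriver, tray from where it was at the start of the episode above 0.03 m).
It also fails if it takes over 72 s, if anything falls off the work surface, if the arm or the gripper's body presses on something with over 40 N, if the wrist force passes 120 N, or if a joint passes its speed limit or range.

ROBOT

A 7-joint arm with a two-finger parallel gripper is mounted at the origin on the work surface. World frame = base frame: x ahead of the robot, y to its left, z up, the work surface at z = 0. Lengths are in mm, angles in degrees, forces in N, time in s.
With the tool pointing down it reaches from about 400 to 925 mm from the base axis. Payload 5.6 kg.
Tool frame: the origin (TCP) lies midway between the tips of the shut fingers; the grasp point (between the pads) lies 19 mm behind it; z points along the fingers, y is the line along which they close (so a half turn about z gives the same grasp; the last joint's range is limited). The gripper opens to 85 mm and grips with 20 to 120 N. Pads are 22 mm wide; open, the fingers measure 114 mm over their backs; the gripper's body (76 mm by 85 mm) begins 54 mm behind the grasp point. The pads swing forward as they close: fully open they stand 13 mm farther back than shut.
Start: joints at [70.989, 26.786, -0.665, 91.828, 0.344, 61.387, -3.226], TCP at [185.08, -623.1, 231.29] pointing down, gripper open.
Joint ranges: [-144.91, 144.91], [-17.63, 115.5], [-89.93, 88.59], [15.96, 139.68], [-74.01, 254.01], [8.47, 105.57], [-167.45, 167.45]. Speed limits (degrees/s): [147.25, 147.25, 180, 180, 180, 180, 180].

INTERFACE

Orientations are given as a 3x3 rotation matrix whose columns are the frame's x, y, z axes.
In Python, from rig import bot gives the robot as it stands.
- The arm moves only by the tool arm_command, never from a script. Its argument "deltas" is a list of rows, each an object with "xyz": the shift along the tool's x, y, z scaled (see below), a list of three; "dr": the turn, a rotation vector about the tool's x, y, z scaled (see below), a list of three. In form: [{"xyz": [tx, ty, tz], "dr": [rx, ry, rz]}, ...]. A call has 1 to 20 rows; each row shifts and turns the commanded pose from where the row before left it, along the tool's axes as they then stand; what a row does not reach is not made up. The controller multiplies each number of a shift by 20 mm and each number of a turn by 0.08 rad. A row lasts 1/12 s, in which the tool goes at most 41.7 mm and 7.16 degrees, less where a joint would pass 70% of its speed; a pose out of reach is approached as far as the arm can. A call with a number of a shift or a turn outside -1 to 1 is refused whole. A call with a gripper value outside its range is refused whole. "claw" is the opening, from -1 (shut) to 1 (fully open), set as the call begins (left out, the last holds). The fingers move at their own pace and stop on an object; "newtons" is the grip in N (left out, the last holds). Time passes only in rows, so rows that do not move let the fingers close. It gives the time, the measured TCP pose, the force, the opening and the grip force at its end, in the units of the state.
- bot.state(): the state, without advancing time (a new reading comes with each control period).
- bot.get_image(name): name is "scene" or "top"; returns (picture, depth): 480x640x3 uint8, red, green, blue; 480x640 float32, mm along the optical axis (not along the pixel's ray), 0 where there is no reading.
- bot.camera_info(name): a dict with "intrinsics" (3x3 intrinsics, pixels), "dist_coeffs" ([k1, k2, p1, p2, k3] as OpenCV has them; the pictures are not rectified), "eye" and "rotation" of the camera in the world. Camera axes: x right, y down, z forward; pixel columns grow to the right and rows downward; lengths in mm; the calibration is good to about 2 mm. A picture is of the moment at which its call begins. camera_info takes no time and is no camera call.
- bot.job_done(): hands the job in; it is judged then, once.
Trained networks look in the newest picture that a camera, given by its name, has taken for a name from the list of things; names that differ only in an ending like _2 or _b are one class to them, and where a whole thing is asked for, a point or a joint stands for the part that bears it (a point fixed in the world has none). Each returns a list of dicts, best first, with "confidence" (0 to 1); they miss things now and then, are a little off and sometimes report something else, mostly with a low value. They report only what shows in the picture. A call takes as long as a camera call.
- bot.silhouettes(name, camera): "mask" (480x640 bool, what is visible of it) and "box" ([centre column, centre row, width, height] in pixels, round what is visible of it).
The state is a dict: "time_s": time; "joints": joint angles; "joint_velocities": joint speeds; "joint_efforts": joint torques, N m; "tool_pos": TCP position; "tcp_rot": TCP orientation; "wrist_force": force on the tool from outside, world axes, zero at the start; "torque": the same for the moment, N m; "finger_gap": opening from 0.0 (shut) to 1.0 (fully open); "grasp_force": force on a finger pad.
Only numpy, scipy, OpenCV 4.12 (cv2) and the standard library are available. Lean on these libraries where they do the work, as an engineer would, in place of code of your own. Each camera call takes 0.05 s, during which the arm holds its last target. There are 200 camera calls.

## Working session

There is one attempt and no reset: what is moved stays moved. The work goes in short steps, Python scripts to look and compute and a tool call to move; the robot and the scene stay as the last step left them, time stands still between calls to the robot, and variables do not carry over. Pictures are saved under pics/ and viewed, at most 10 in all, crops included, and the job is handed in when it is done.

Besides the shell and the picture viewer there is one more tool, called in YAML: its name, and indented under it one key for each argument. arm_command: Moves the arm, as the interface text tells. Shifts and turns lie within -1 to 1; 1 stands for 20 mm of shift or 0.08 rad of turn. Its arguments: {"type":"object","properties":{"deltas":{"type":"array"},"claw":{"type":"number"},"newtons":{"type":"number"}},"required":["deltas"]}

```bash
mkdir -p pics; ls; cat > h.py <<'E'
import numpy as np, cv2
from rig import bot
def look(cam):
    im,d=bot.get_image(cam); i=bot.camera_info(cam); return im,d,i
def pts(d,i,mask):
    v,u=np.nonzero(mask&(d>0)); z=d[v,u]
    p=cv2.undistortPoints(np.stack([u,v],1).astype(np.float64)[:,None],np.array(i["intrinsics"]),np.array(i["dist_coeffs"]))[:,0]
    return (np.c_[p,np.ones(len(p))]*z[:,None])@np.array(i["rotation"]).T+np.array(i["eye"])
E
python3 - <<'E'
from h import *
s=bot.state(); print({k:np.round(v,3).tolist() for k,v in s.items()})
for c in ("top","scene"):
    im,d,i=look(c); cv2.imwrite(f"pics/{c}.png",im[:,:,::-1]); print(c,i["eye"],np.round(i["rotation"],3).tolist())
    for n in ("housing","knob0"):
        for r in bot.silhouettes(n,c):
            P=pts(d,i,r["mask"]); print(n,round(r["confidence"],2),np.round(r["box"]),len(P),np.round(np.median(P,0)) if len(P) else None)
E
```

```text
pics
{'time_s': 0.0, 'joints': [70.99, 26.836, -0.664, 91.881, 0.344, 61.386, -3.226], 'joint_velocities': [0.101, 0.019, -0.089, 0.028, -0.018, -0.105, -0.031], 'joint_efforts': [0.0, -53.238, 0.021, -25.13, 0.011, 0.008, -0.0], 'tool_pos': [184.887, -622.576, 230.334], 'tcp_rot': [[0.959, 0.285, -0.001], [0.285, -0.959, 0.002], [-0.0, -0.002, -1.0]], 'wrist_force': [-0.408, 0.178, 1.652], 'torque': [-0.039, 0.053, 0.044], 'grasp_force': 0.0, 'finger_gap': 0.997}
top [ 335.22038321   -3.78412011 1164.74614542] [[-0.001, -0.98, 0.199], [-1.0, 0.001, -0.003], [0.003, -0.199, -0.98]]
housing 0.62 [316. 237. 132. 144.] 6455 [572.  17.  85.]
knob0 0.7 [276. 215.  14.  19.] 268 [618.  85. 129.]
knob0 0.65 [294. 272.  13.  20.] 210 [492.  52. 138.]
knob0 0.52 [336. 201.  15.  24.] 223 [650. -37. 136.]
knob0 0.5 [349. 257.  16.  20.] 190 [527. -70. 140.]
scene [1184.49399856  441.56871493  778.65741655] [[-0.575, 0.535, -0.619], [0.818, 0.392, -0.421], [0.017, -0.749, -0.663]]
housing 0.71 [314. 270. 155. 134.] 8318 [678.  68.  78.]
knob0 0.82 [303. 210.  15.  27.] 380 [534. -64. 123.]
knob0 0.81 [340. 272.  27.  30.] 535 [628.  92. 125.]
knob0 0.76 [361. 228.  24.  25.] 461 [502.  61. 124.]
knob0 0.74 [277. 251.  18.  29.] 305 [662. -30. 125.]
```

```bash
python3 - <<'E'
from h import *
allp=[]
for c in ("top","scene"):
    im,d,i=look(c); allp.append(pts(d,i,d>0))
    x0,y0=(230,160) if c=="top" else (210,170)
    cv2.imwrite(f"pics/{c}_c.png",cv2.resize(im[y0:y0+160,x0:x0+200,::-1],(800,640))[:600])
P=np.vstack(allp)
for n,g in (("0",(493,56)),("1",(529,-68)),("2",(653,-36)),("3",(620,87))):
    for k,A in enumerate(allp):
        q=A[(np.hypot(A[:,0]-g[0],A[:,1]-g[1])<32)&(A[:,2]>133)&(A[:,2]<155)]
        if len(q)<10: print(n,k,len(q)); continue
        (cx,cy),(w,h),a=cv2.minAreaRect(q[:,:2].astype(np.float32))
        if w<h: a+=90
        u,s,vt=np.linalg.svd(q[:,:2]-q[:,:2].mean(0),full_matrices=False)
        print(n,"top scene".split()[k],len(q),np.round([cx,cy,w,h,a%180]),"pca",np.round(np.degrees(np.arctan2(vt[0,1],vt[0,0]))%180),"z",np.round(np.percentile(q[:,2],[10,50,90])),"mean",np.round(q[:,:2].mean(0)))
E
```

```text
0 top 123 [496.  55.  12.  41. 139.] pca 140.0 z [139. 142. 144.] mean [496.  55.]
0 scene 161 [497.  57.  15.  42. 140.] pca 139.0 z [135. 142. 145.] mean [499.  58.]
1 top 117 [528. -71.  12.  41. 176.] pca 176.0 z [139. 142. 145.] mean [527. -71.]
1 scene 140 [528. -69.  14.  43. 177.] pca 176.0 z [134. 141. 145.] mean [531. -67.]
2 top 119 [654. -39.  42.  13.  25.] pca 25.0 z [138. 142. 144.] mean [653. -39.]
2 scene 137 [654. -37.  44.  12.  26.] pca 25.0 z [136. 143. 145.] mean [657. -35.]
3 top 126 [622.  87.  13.  42. 132.] pca 132.0 z [137. 142. 145.] mean [621.  87.]
3 scene 197 [623.  89.  14.  42. 131.] pca 132.0 z [135. 142. 144.] mean [625.  90.]
```

View pics/top.png

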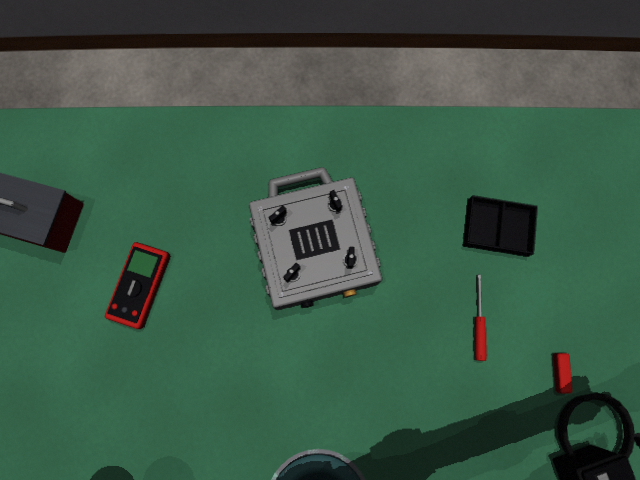

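View pics/top_c.png

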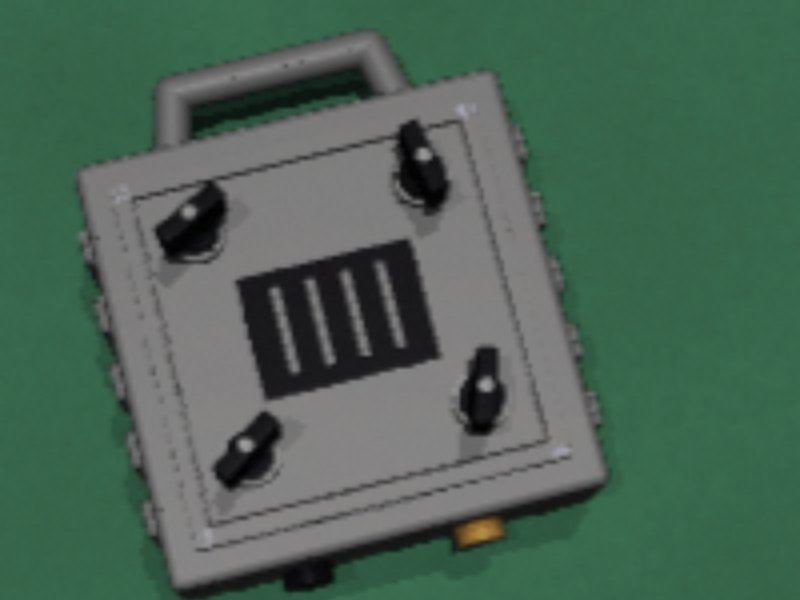

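arm_command:
  deltas:
    - {"xyz": [0.82, -0.937, 0.1], "dr": [0, 0, 0]}
    - {"xyz": [0.82, -0.937, 0.1], "dr": [0, 0, 0]}
    - {"xyz": [0.82, -0.937, 0.1], "dr": [0, 0, 0]}
    - {"xyz": [0.82, -0.937, 0.1], "dr": [0, 0, 0]}
    - {"xyz": [0.82, -0.937, 0.1], "dr": [0, 0, 0]}
    - {"xyz": [0.82, -0.937, 0.1], "dr": [0, 0, 0]}
    - {"xyz": [0.82, -0.937, 0.1], "dr": [0, 0, 0]}
    - {"xyz": [0.82, -0.937, 0.1], "dr": [0, 0, 0]}
    - {"xyz": [0.82, -0.937, 0.1], "dr": [0, 0, 0]}
    - {"xyz": [0.82, -0.937, 0.1], "dr": [0, 0, 0]}
    - {"xyz": [0.82, -0.937, 0.1], "dr": [0, 0, 0]}
    - {"xyz": [0.82, -0.937, 0.1], "dr": [0, 0, 0]}
    - {"xyz": [0.82, -0.937, 0.1], "dr": [0, 0, 0]}
    - {"xyz": [0.82, -0.937, 0.1], "dr": [0, 0, 0]}
    - {"xyz": [0.82, -0.937, 0.1], "dr": [0, 0, 0]}
  claw: -0.1
  newtons: 60

```text
time_s: 1.65
tool_pos: [341.3, -282.5, 201.5]
tcp_rot: [[0.959, 0.285, 0.0], [0.285, -0.959, -0.001], [0.0, 0.001, -1.0]]
wrist_force: [-0.1, -1.0, 0.0]
finger_gap: 0.452
grasp_force: 0.0
```

arm_command:
  deltas:
    - {"xyz": [0.82, -0.937, 0.1], "dr": [0, 0, 0]}
    - {"xyz": [0.82, -0.937, 0.1], "dr": [0, 0, 0]}
    - {"xyz": [0.82, -0.937, 0.1], "dr": [0, 0, 0]}
    - {"xyz": [0.82, -0.937, 0.1], "dr": [0, 0, 0]}
    - {"xyz": [0.82, -0.937, 0.1], "dr": [0, 0, 0]}
    - {"xyz": [0.82, -0.937, 0.1], "dr": [0, 0, 0]}
    - {"xyz": [0.82, -0.937, 0.1], "dr": [0, 0, 0]}
    - {"xyz": [0.82, -0.937, 0.1], "dr": [0, 0, 0]}
    - {"xyz": [0.82, -0.937, 0.1], "dr": [0, 0, 0]}
    - {"xyz": [0.82, -0.937, 0.1], "dr": [0, 0, 0]}
    - {"xyz": [0.82, -0.937, 0.1], "dr": [0, 0, 0]}
    - {"xyz": [0.82, -0.937, 0.1], "dr": [0, 0, 0]}
    - {"xyz": [0.82, -0.937, 0.1], "dr": [0, 0, 0]}
    - {"xyz": [0.82, -0.937, 0.1], "dr": [0, 0, 0]}
    - {"xyz": [0.82, -0.937, 0.1], "dr": [0, 0, 0]}
    - {"xyz": [0, 0, 0], "dr": [0, 0, -1]}
    - {"xyz": [0, 0, 0], "dr": [0, 0, -1]}

```text
time_s: 3.07
tool_pos: [497.0, 57.9, 171.3]
tcp_rot: [[0.898, 0.44, 0.0], [0.44, -0.898, 0.001], [0.001, -0.001, -1.0]]
wrist_force: [-0.5, -0.9, 0.3]
finger_gap: 0.452
grasp_force: 0.0
```

arm_command:
  deltas:
    - {"xyz": [0, 0, 0], "dr": [0, 0, -1]}
    - {"xyz": [0, 0, 0], "dr": [0, 0, -1]}
    - {"xyz": [0, 0, 0], "dr": [0, 0, -1]}
    - {"xyz": [0, 0, 0], "dr": [0, 0, -1]}
    - {"xyz": [0, 0, 0], "dr": [0, 0, -1]}
    - {"xyz": [0, 0, 0], "dr": [0, 0, -1]}
    - {"xyz": [0, 0, 0], "dr": [0, 0, -1]}
    - {"xyz": [0, 0, 0], "dr": [0, 0, -1]}
    - {"xyz": [0, 0, 0], "dr": [0, 0, -1]}
    - {"xyz": [0, 0, 0], "dr": [0, 0, -1]}
    - {"xyz": [0, 0, 0], "dr": [0, 0, -1]}
    - {"xyz": [0, 0, 0], "dr": [0, 0, -1]}
    - {"xyz": [0, 0, 0], "dr": [0, 0, -1]}
    - {"xyz": [0, 0, 0], "dr": [0, 0, -1]}
    - {"xyz": [0, 0, 0], "dr": [0, 0, -1]}
    - {"xyz": [0, 0, 0], "dr": [0, 0, -1]}
    - {"xyz": [0, 0, 0], "dr": [0, 0, -1]}
    - {"xyz": [0, 0, 0], "dr": [0, 0, -1]}
    - {"xyz": [0, 0, 0], "dr": [0, 0, -1]}
    - {"xyz": [0, 0, 0], "dr": [0, 0, -1]}

```text
time_s: 4.73
tool_pos: [496.8, 55.7, 171.4]
tcp_rot: [[-0.463, 0.886, 0.0], [0.886, 0.463, -0.0], [-0.0, 0.0, -1.0]]
wrist_force: [0.2, 0.3, -0.7]
finger_gap: 0.45
grasp_force: 0.0
```

arm_command:
  deltas:
    - {"xyz": [0, 0, 0.2], "dr": [0, 0, -1]}
    - {"xyz": [0, 0, 0.2], "dr": [0, 0, -1]}
    - {"xyz": [0, 0, 0.2], "dr": [0, 0, -1]}
    - {"xyz": [0, 0, 0.2], "dr": [0, 0, -1]}
    - {"xyz": [0, 0, 0.2], "dr": [0, 0, -0.74]}
    - {"xyz": [-0.035, -0.1, 0], "dr": [0, 0, 0]}
    - {"xyz": [0, 0, 0], "dr": [0, 0, 0]}

```text
time_s: 5.32
tool_pos: [495.7, 53.4, 151.1]
tcp_rot: [[-0.754, 0.656, -0.001], [0.656, 0.754, -0.0], [0.0, -0.001, -1.0]]
wrist_force: [-0.5, 0.2, -0.1]
finger_gap: 0.45
grasp_force: 0.0
```

```bash
python3 - <<'E'
from h import *
s=bot.state(); R=np.array(s["tcp_rot"]); print(s["time_s"],np.round(s["tool_pos"],1),np.degrees(np.arctan2(R[1,0],R[0,0])),np.round(s["joints"],1),np.round(s["torque"],3),np.round(s["wrist_force"],1))
E
```

```text
5.3167 [495.7  53.4 151.1] 138.9796293101799 [ 30.4  27.7 -49.8 114.3  27.4  50.4  14.7] [-0.002 -0.033 -0.028] [-0.5  0.2 -0.1]
```

arm_command:
  deltas:
    - {"xyz": [0.063, 0.11, 0], "dr": [0, 0, 0]}
    - {"xyz": [0, 0, 0.6], "dr": [0, 0, 0]}
    - {"xyz": [0, 0, 0.65], "dr": [0, 0, 0]}
    - {"xyz": [0, 0, 0.6], "dr": [0, 0, 0]}
    - {"xyz": [0, 0, 0], "dr": [0, 0, 0]}

```text
time_s: 5.73
tool_pos: [494.3, 56.0, 111.3]
tcp_rot: [[-0.756, 0.655, -0.005], [0.655, 0.756, -0.0], [0.004, -0.004, -1.0]]
wrist_force: [-0.2, -0.1, -0.6]
finger_gap: 0.45
grasp_force: 0.0
```

arm_command:
  deltas:
    - {"xyz": [0, 0, 0], "dr": [0, 0, 0]}
    - {"xyz": [0, 0, 0], "dr": [0, 0, 0]}
    - {"xyz": [0, 0, 0], "dr": [0, 0, 0]}
    - {"xyz": [0, 0, 0], "dr": [0, 0, 0]}
    - {"xyz": [0, 0, 0], "dr": [0, 0, 0]}
  claw: -1
  newtons: 60

```text
time_s: 6.15
tool_pos: [496.1, 56.5, 114.4]
tcp_rot: [[-0.756, 0.655, -0.0], [0.655, 0.756, -0.0], [0.0, -0.0, -1.0]]
wrist_force: [-1.0, 0.8, -0.7]
finger_gap: 0.13
grasp_force: 59.0
```

```bash
cat > st.py <<'E'
from h import *
s=bot.state(); R=np.array(s["tcp_rot"]); print(s["time_s"],np.round(s["tool_pos"],1),"yaw",round(np.degrees(np.arctan2(R[1,0],R[0,0])),2),"tilt",np.round(R[:2,2],3),"j",np.round(s["joints"],1),"T",np.round(s["torque"],3),"F",np.round(s["wrist_force"],1),round(s["finger_gap"],3),round(s["grasp_force"],1))
E
python3 st.py
```

```text
6.15 [496.1  56.5 114.4] yaw 139.11 tilt [-0. -0.] j [ 27.6  30.7 -47.1 115.7  31.   46.7  11.6] T [0.037 0.274 0.007] F [-1.   0.8 -0.7] 0.13 59.0
```

arm_command:
  deltas:
    - {"xyz": [0, 0, 0], "dr": [0, 0, 1]}
    - {"xyz": [0, 0, 0], "dr": [0, 0, 1]}
    - {"xyz": [0, 0, 0], "dr": [0, 0, 1]}
    - {"xyz": [0, 0, 0], "dr": [0, 0, 1]}
    - {"xyz": [0, 0, 0], "dr": [0, 0, 1]}
    - {"xyz": [0, 0, 0], "dr": [0, 0, 0]}
    - {"xyz": [0, 0, 0], "dr": [0, 0, 0]}
    - {"xyz": [0, 0, 0], "dr": [0, 0, 0]}

```text
time_s: 6.82
tool_pos: [496.5, 56.8, 114.4]
tcp_rot: [[-0.443, 0.896, 0.001], [0.896, 0.443, 0.0], [0.0, 0.001, -1.0]]
wrist_force: [-0.4, 0.9, -2.0]
finger_gap: 0.13
grasp_force: 59.0
```

```bash
python3 st.py
```

```text
6.8167 [496.5  56.8 114.4] yaw 116.32 tilt [0.001 0.   ] j [ 23.6  28.8 -41.7 115.9  26.9  45.1  -7.8] T [ 0.363 -0.068 -0.025] F [-0.4  0.9 -2. ] 0.13 59.0
```

```bash
cat > st.py <<'E'
from h import *
import sys
T=[]
for k in range(int(sys.argv[1]) if len(sys.argv)>1 else 4):
    bot.get_image("top"); s=bot.state(); T.append(s["torque"][2])
R=np.array(s["tcp_rot"]); print(s["time_s"],np.round(s["tool_pos"],1),"yaw",round(np.degrees(np.arctan2(R[1,0],R[0,0])),2),"j",np.round(s["joints"],0),"Tz",np.round(T,3),"med",round(np.median(T),3),"F",np.round(s["wrist_force"],1),round(s["finger_gap"],3),round(s["grasp_force"],1))
E
python3 st.py 4
```

```text
7.0167 [496.5  56.7 114.4] yaw 116.24 j [ 24.  29. -42. 116.  27.  45.  -8.] Tz [ 0.016  0.024  0.034 -0.017] med 0.02 F [ 0.1  2.1 -1.6] 0.129 59.1
```

arm_command:
  deltas:
    - {"xyz": [0, 0, 0], "dr": [0, 0, 1]}
    - {"xyz": [0, 0, 0], "dr": [0, 0, 1]}
    - {"xyz": [0, 0, 0], "dr": [0, 0, 1]}
    - {"xyz": [0, 0, 0], "dr": [0, 0, 1]}
    - {"xyz": [0, 0, 0], "dr": [0, 0, 1]}
    - {"xyz": [0, 0, 0], "dr": [0, 0, 0]}

```text
time_s: 7.52
tool_pos: [497.0, 56.8, 114.4]
tcp_rot: [[-0.056, 0.998, 0.001], [0.998, 0.056, 0.0], [0.0, 0.002, -1.0]]
wrist_force: [1.7, 2.0, -3.0]
finger_gap: 0.128
grasp_force: 58.8
```

```bash
python3 st.py 4
```

```text
7.7167 [496.9  56.8 114.4] yaw 93.39 j [ 20.  27. -36. 116.  23.  44. -27.] Tz [0.081 0.068 0.113 0.076] med 0.078 F [ 3.   2.2 -2.8] 0.13 58.9
```

arm_command:
  deltas:
    - {"xyz": [0, 0, 0], "dr": [0, 0, 0.8]}
    - {"xyz": [0, 0, 0], "dr": [0, 0, 0.8]}
    - {"xyz": [0, 0, 0], "dr": [0, 0, 0.8]}
    - {"xyz": [0, 0, 0], "dr": [0, 0, 0]}

```text
time_s: 8.05
tool_pos: [497.2, 56.7, 114.5]
tcp_rot: [[0.134, 0.991, 0.002], [0.991, -0.134, 0.001], [0.001, 0.002, -1.0]]
wrist_force: [3.3, 2.5, -3.6]
finger_gap: 0.128
grasp_force: 58.8
```

```bash
python3 st.py 4
```

```text
8.25 [497.1  56.8 114.5] yaw 82.41 j [ 17.  26. -34. 116.  21.  43. -37.] Tz [0.169 0.193 0.157 0.189] med 0.179 F [ 5.1  2.9 -4.1] 0.131 58.9
```

arm_command:
  deltas:
    - {"xyz": [0, 0, 0], "dr": [0, 0, 0]}
    - {"xyz": [0, 0, 0], "dr": [0, 0, 0]}
    - {"xyz": [0, 0, -0.6], "dr": [0, 0, 0]}
    - {"xyz": [0, 0, -1], "dr": [0, 0, 0]}
    - {"xyz": [0, 0, -0.9], "dr": [0, 0, 0]}
    - {"xyz": [-0.402, 0.938, 0], "dr": [0, 0, 0]}
    - {"xyz": [-0.402, 0.938, 0], "dr": [0, 0, 0]}
    - {"xyz": [-0.402, 0.938, 0], "dr": [0, 0, 0]}
    - {"xyz": [-0.402, 0.938, 0], "dr": [0, 0, 0]}
    - {"xyz": [-0.402, 0.938, 0], "dr": [0, 0, 0]}
    - {"xyz": [-0.402, 0.938, 0], "dr": [0, 0, 0]}
    - {"xyz": [-0.402, 0.938, 0], "dr": [0, 0, 0]}
    - {"xyz": [-0.402, 0.938, 0], "dr": [0, 0, 0]}
    - {"xyz": [-0.402, 0.938, 0], "dr": [0, 0, 0]}
  claw: -0.1

```text
time_s: 9.42
tool_pos: [654.2, -39.1, 165.1]
tcp_rot: [[0.135, 0.991, -0.001], [0.991, -0.135, -0.0], [-0.001, -0.001, -1.0]]
wrist_force: [-0.1, -0.2, -0.1]
finger_gap: 0.453
grasp_force: 0.0
```

arm_command:
  deltas:
    - {"xyz": [0, 0, 0], "dr": [0, 0, -1]}
    - {"xyz": [0, 0, 0], "dr": [0, 0, -1]}
    - {"xyz": [0, 0, 0], "dr": [0, 0, -1]}
    - {"xyz": [0, 0, 0], "dr": [0, 0, -1]}
    - {"xyz": [0, 0, 0], "dr": [0, 0, -1]}
    - {"xyz": [0, 0, 0], "dr": [0, 0, -1]}
    - {"xyz": [0, 0, 0], "dr": [0, 0, -1]}
    - {"xyz": [0, 0, 0], "dr": [0, 0, -1]}
    - {"xyz": [0, 0, 0], "dr": [0, 0, -1]}
    - {"xyz": [0, 0, 0], "dr": [0, 0, -1]}
    - {"xyz": [0, 0, 0], "dr": [0, 0, -1]}
    - {"xyz": [0, 0, 0], "dr": [0, 0, -1]}
    - {"xyz": [0, 0, 0], "dr": [0, 0, -1]}
    - {"xyz": [0, 0, 0], "dr": [0, 0, -1]}
    - {"xyz": [0, 0, 0], "dr": [0, 0, -1]}
    - {"xyz": [0, 0, 0], "dr": [0, 0, -1]}
    - {"xyz": [0, 0, 0], "dr": [0, 0, -1]}
    - {"xyz": [0, 0, 0], "dr": [0, 0, -1]}
    - {"xyz": [0, 0, 0], "dr": [0, 0, -1]}
    - {"xyz": [0, 0, 0], "dr": [0, 0, -1]}

```text
time_s: 11.08
tool_pos: [653.4, -38.8, 165.1]
tcp_rot: [[-0.995, 0.102, -0.001], [0.102, 0.995, -0.001], [0.001, -0.001, -1.0]]
wrist_force: [0.2, -0.1, -0.6]
finger_gap: 0.453
grasp_force: 0.0
```

arm_command:
  deltas:
    - {"xyz": [0, 0, 0], "dr": [0, 0, -1]}
    - {"xyz": [0, 0, 0], "dr": [0, 0, -1]}
    - {"xyz": [0, 0, 0], "dr": [0, 0, -1]}
    - {"xyz": [0, 0, 0], "dr": [0, 0, -1]}
    - {"xyz": [0, 0, 0], "dr": [0, 0, -1]}
    - {"xyz": [0, 0, 0], "dr": [0, 0, -1]}
    - {"xyz": [0, 0, 0], "dr": [0, 0, -0.75]}
    - {"xyz": [0, 0, 0], "dr": [0, 0, 0]}
    - {"xyz": [0, 0, 0], "dr": [0, 0, 0]}

```text
time_s: 11.83
tool_pos: [653.6, -38.7, 164.7]
tcp_rot: [[-0.908, -0.419, -0.001], [-0.419, 0.908, -0.001], [0.001, -0.0, -1.0]]
wrist_force: [-0.0, -1.2, -0.2]
finger_gap: 0.449
grasp_force: 0.0
```

```bash
python3 st.py 1
```

```text
11.8833 [653.7 -38.6 164.7] yaw -155.23 j [ 38.  46. -58.  92.  41.  66.  85.] Tz [-0.001] med -0.001 F [-0.4  0.8 -0.4] 0.451 0.0
```

arm_command:
  deltas:
    - {"xyz": [-0.088, 0.036, 0.6], "dr": [0, 0, 0]}
    - {"xyz": [0, 0, 0.7], "dr": [0, 0, 0]}
    - {"xyz": [0, 0, 0.7], "dr": [0, 0, 0]}
    - {"xyz": [0, 0, 0.5], "dr": [0, 0, 0]}
    - {"xyz": [0, 0, 0], "dr": [0, 0, 0]}
    - {"xyz": [0, 0, 0], "dr": [0, 0, 0]}

```text
time_s: 12.38
tool_pos: [654.6, -36.4, 112.9]
tcp_rot: [[-0.907, -0.421, -0.002], [-0.421, 0.907, 0.0], [0.002, 0.001, -1.0]]
wrist_force: [-0.2, -0.8, 0.3]
finger_gap: 0.449
grasp_force: 0.0
```

arm_command:
  deltas:
    - {"xyz": [0, 0, 0], "dr": [0, 0, 0]}
    - {"xyz": [0, 0, 0], "dr": [0, 0, 0]}
    - {"xyz": [0, 0, 0], "dr": [0, 0, 0]}
    - {"xyz": [0, 0, 0], "dr": [0, 0, 0]}
  claw: -1
  newtons: 60

```text
time_s: 12.72
tool_pos: [656.3, -37.6, 115.2]
tcp_rot: [[-0.908, -0.42, 0.002], [-0.42, 0.908, -0.001], [-0.002, -0.002, -1.0]]
wrist_force: [1.5, -2.5, 0.5]
finger_gap: 0.136
grasp_force: 60.3
```

arm_command:
  deltas:
    - {"xyz": [0, 0, 0], "dr": [0, 0, 1]}
    - {"xyz": [0, 0, 0], "dr": [0, 0, 1]}
    - {"xyz": [0, 0, 0], "dr": [0, 0, 1]}
    - {"xyz": [0, 0, 0], "dr": [0, 0, 1]}
    - {"xyz": [0, 0, 0], "dr": [0, 0, 1]}
    - {"xyz": [0, 0, 0], "dr": [0, 0, 0]}

```text
time_s: 13.22
tool_pos: [656.4, -38.2, 115.2]
tcp_rot: [[-1.0, -0.031, 0.003], [-0.031, 1.0, -0.002], [-0.003, -0.003, -1.0]]
wrist_force: [3.2, -4.7, 2.2]
finger_gap: 0.127
grasp_force: 60.4
```

```bash
python3 st.py 4
```

```text
13.4167 [656.4 -38.2 115.2] yaw -177.97 j [ 34.  46. -51.  93.  41.  60.  63.] Tz [0.044 0.093 0.068 0.049] med 0.058 F [ 2.6 -5.   2.7] 0.129 60.5
```

arm_command:
  deltas:
    - {"xyz": [0, 0, 0], "dr": [0, 0, 1]}
    - {"xyz": [0, 0, 0], "dr": [0, 0, 1]}
    - {"xyz": [0, 0, 0], "dr": [0, 0, 1]}
    - {"xyz": [0, 0, 0], "dr": [0, 0, 0]}
    - {"xyz": [0, 0, 0], "dr": [0, 0, 0]}

```text
time_s: 13.83
tool_pos: [656.4, -38.6, 115.2]
tcp_rot: [[-0.979, 0.203, 0.003], [0.203, 0.979, -0.003], [-0.003, -0.002, -1.0]]
wrist_force: [3.0, -5.2, 3.0]
finger_gap: 0.131
grasp_force: 60.6
```

```bash
python3 st.py 4
```

```text
14.0333 [656.4 -38.6 115.1] yaw 168.27 j [ 32.  45. -48.  93.  38.  59.  50.] Tz [ 0.026  0.039  0.045 -0.029] med 0.033 F [ 2.2 -5.6  3.6] 0.131 60.6
```

Still free; continue.

arm_command:
  deltas:
    - {"xyz": [0, 0, 0], "dr": [0, 0, 1]}
    - {"xyz": [0, 0, 0], "dr": [0, 0, 1]}
    - {"xyz": [0, 0, 0], "dr": [0, 0, 1]}
    - {"xyz": [0, 0, 0], "dr": [0, 0, 1]}
    - {"xyz": [0, 0, 0], "dr": [0, 0, 1]}
    - {"xyz": [0, 0, 0], "dr": [0, 0, 0]}
    - {"xyz": [0, 0, 0], "dr": [0, 0, 0]}

```text
time_s: 14.62
tool_pos: [656.3, -39.1, 115.2]
tcp_rot: [[-0.823, 0.569, 0.002], [0.569, 0.823, -0.004], [-0.004, -0.002, -1.0]]
wrist_force: [1.3, -7.1, 3.1]
finger_gap: 0.126
grasp_force: 60.7
```

```bash
python3 st.py 4
```

```text
14.8167 [656.3 -39.1 115.2] yaw 145.35 j [ 30.  43. -43.  94.  34.  57.  30.] Tz [0.054 0.065 0.097 0.089] med 0.077 F [ 2.4 -6.6  3.5] 0.124 60.7
```

arm_command:
  deltas:
    - {"xyz": [0, 0, 0], "dr": [0, 0, 0.8]}
    - {"xyz": [0, 0, 0], "dr": [0, 0, 0.8]}
    - {"xyz": [0, 0, 0], "dr": [0, 0, 0.8]}
    - {"xyz": [0, 0, 0], "dr": [0, 0, 0]}
    - {"xyz": [0, 0, 0], "dr": [0, 0, 0]}

```text
time_s: 15.23
tool_pos: [656.1, -39.4, 115.2]
tcp_rot: [[-0.699, 0.715, 0.002], [0.715, 0.699, -0.004], [-0.004, -0.001, -1.0]]
wrist_force: [0.5, -6.6, 3.4]
finger_gap: 0.126
grasp_force: 60.8
```

```bash
python3 st.py 5
```

```text
15.4833 [656.1 -39.4 115.2] yaw 134.35 j [ 28.  42. -41.  94.  32.  56.  21.] Tz [0.156 0.108 0.107 0.087 0.178] med 0.108 F [ 1.1 -7.2  4.3] 0.132 60.8
```

arm_command:
  deltas:
    - {"xyz": [0, 0, 0], "dr": [0, 0, 0]}
    - {"xyz": [0, 0, 0], "dr": [0, 0, 0]}
    - {"xyz": [0, 0, -0.6], "dr": [0, 0, 0]}
    - {"xyz": [0, 0, -1], "dr": [0, 0, 0]}
    - {"xyz": [0, 0, -0.9], "dr": [0, 0, 0]}
    - {"xyz": [0.477, -0.808, 0], "dr": [0, 0, 0]}
    - {"xyz": [0.477, -0.808, 0], "dr": [0, 0, 0]}
    - {"xyz": [0.477, -0.808, 0], "dr": [0, 0, 0]}
    - {"xyz": [0.477, -0.808, 0], "dr": [0, 0, 0]}
    - {"xyz": [0.477, -0.808, 0], "dr": [0, 0, 0]}
    - {"xyz": [0.477, -0.808, 0], "dr": [0, 0, 0]}
    - {"xyz": [0.477, -0.808, 0], "dr": [0, 0, 0]}
  claw: -0.1

```text
time_s: 16.48
tool_pos: [526.7, -66.8, 165.0]
tcp_rot: [[-0.7, 0.714, 0.0], [0.714, 0.7, 0.0], [0.0, 0.0, -1.0]]
wrist_force: [1.0, -0.2, -0.1]
finger_gap: 0.45
grasp_force: 0.0
```

arm_command:
  deltas:
    - {"xyz": [0, 0, 0], "dr": [0, 0, -1]}
    - {"xyz": [0, 0, 0], "dr": [0, 0, -1]}
    - {"xyz": [0, 0, 0], "dr": [0, 0, -1]}
    - {"xyz": [0, 0, 0], "dr": [0, 0, -1]}
    - {"xyz": [0, 0, 0], "dr": [0, 0, -1]}
    - {"xyz": [0, 0, 0], "dr": [0, 0, -1]}
    - {"xyz": [0, 0, 0], "dr": [0, 0, -1]}
    - {"xyz": [0, 0, 0], "dr": [0, 0, -1]}
    - {"xyz": [0, 0, 0], "dr": [0, 0, -1]}
    - {"xyz": [0, 0, 0], "dr": [0, 0, 0]}
    - {"xyz": [0, 0, 0], "dr": [0, 0, 0]}

```text
time_s: 17.4
tool_pos: [527.6, -67.1, 164.7]
tcp_rot: [[-0.997, 0.079, 0.0], [0.079, 0.997, 0.001], [-0.0, 0.001, -1.0]]
wrist_force: [0.1, 0.7, 0.3]
finger_gap: 0.449
grasp_force: 0.0
```

```bash
cat >> h.py <<'E'
def off(tx,ty,tyaw):
    s=bot.state(); R=np.array(s["tcp_rot"]); d=np.array([tx,ty,114.5])-s["tool_pos"]
    y=np.degrees(np.arctan2(R[1,0],R[0,0])); print("tool units",np.round(R.T@d/20,3),"turn units",np.round(-np.radians((tyaw-y+180)%360-180)/.08,2),"yaw",round(y,1))
E
python3 st.py 1; python3 -c "
from h import *
off(528.5,-70.7,176)"
```

```text
17.45 [527.6 -67.3 164.7] yaw 175.48 j [ 47.  33. -56. 109.  33.  56.  61.] Tz [-0.042] med -0.042 F [-0.2  0.1  0.2] 0.449 0.0
tool units [-0.058 -0.167  2.508] turn units -0.11 yaw 175.5
```

arm_command:
  deltas:
    - {"xyz": [-0.058, -0.167, 0.6], "dr": [0, 0, -0.11]}
    - {"xyz": [0, 0, 0.7], "dr": [0, 0, 0]}
    - {"xyz": [0, 0, 0.7], "dr": [0, 0, 0]}
    - {"xyz": [0, 0, 0.5], "dr": [0, 0, 0]}
    - {"xyz": [0, 0, 0], "dr": [0, 0, 0]}
    - {"xyz": [0, 0, 0], "dr": [0, 0, 0]}

```text
time_s: 17.95
tool_pos: [527.9, -70.8, 113.2]
tcp_rot: [[-0.998, 0.068, -0.002], [0.068, 0.998, 0.001], [0.002, 0.001, -1.0]]
wrist_force: [-0.1, 1.0, -0.3]
finger_gap: 0.449
grasp_force: 0.0
```

arm_command:
  deltas:
    - {"xyz": [0, 0, 0], "dr": [0, 0, 0]}
    - {"xyz": [0, 0, 0], "dr": [0, 0, 0]}
    - {"xyz": [0, 0, 0], "dr": [0, 0, 0]}
    - {"xyz": [0, 0, 0], "dr": [0, 0, 0]}
  claw: -1
  newtons: 60

```text
time_s: 18.28
tool_pos: [529.0, -70.6, 115.0]
tcp_rot: [[-0.998, 0.068, 0.001], [0.068, 0.998, 0.0], [-0.001, 0.001, -1.0]]
wrist_force: [0.3, 2.1, 1.2]
finger_gap: 0.127
grasp_force: 59.7
```

arm_command:
  deltas:
    - {"xyz": [0, 0, 0], "dr": [0, 0, 1]}
    - {"xyz": [0, 0, 0], "dr": [0, 0, 1]}
    - {"xyz": [0, 0, 0], "dr": [0, 0, 1]}
    - {"xyz": [0, 0, 0], "dr": [0, 0, 1]}
    - {"xyz": [0, 0, 0], "dr": [0, 0, 1]}
    - {"xyz": [0, 0, 0], "dr": [0, 0, 0]}
    - {"xyz": [0, 0, 0], "dr": [0, 0, 0]}

```text
time_s: 18.87
tool_pos: [529.0, -70.7, 114.9]
tcp_rot: [[-0.893, 0.449, 0.001], [0.449, 0.893, -0.0], [-0.001, 0.0, -1.0]]
wrist_force: [0.2, 2.8, 5.4]
finger_gap: 0.132
grasp_force: 60.0
```

```bash
python3 st.py 4
```

```text
19.0667 [529.  -70.6 114.9] yaw 153.25 j [ 41.  34. -48. 111.  33.  49.  39.] Tz [ 0.014 -0.01  -0.006  0.038] med 0.004 F [-1.3  2.5  6.9] 0.128 60.3
```

arm_command:
  deltas:
    - {"xyz": [0, 0, 0], "dr": [0, 0, 1]}
    - {"xyz": [0, 0, 0], "dr": [0, 0, 1]}
    - {"xyz": [0, 0, 0], "dr": [0, 0, 1]}
    - {"xyz": [0, 0, 0], "dr": [0, 0, 1]}
    - {"xyz": [0, 0, 0], "dr": [0, 0, 1]}
    - {"xyz": [0, 0, 0], "dr": [0, 0, 0]}
    - {"xyz": [0, 0, 0], "dr": [0, 0, 0]}

```text
time_s: 19.65
tool_pos: [528.9, -70.7, 115.0]
tcp_rot: [[-0.647, 0.762, 0.001], [0.762, 0.647, -0.0], [-0.001, 0.001, -1.0]]
wrist_force: [-1.0, 1.9, 6.6]
finger_gap: 0.127
grasp_force: 60.4
```

```bash
python3 st.py 4
```

```text
19.85 [528.9 -70.7 115. ] yaw 130.35 j [ 37.  32. -42. 111.  29.  48.  20.] Tz [0.127 0.114 0.145 0.107] med 0.12 F [-1.   2.6  7.9] 0.126 60.5
```

arm_command:
  deltas:
    - {"xyz": [0, 0, 0], "dr": [0, 0, 0]}
    - {"xyz": [0, 0, 0], "dr": [0, 0, 0]}
    - {"xyz": [0, 0, -0.6], "dr": [0, 0, 0]}
    - {"xyz": [0, 0, -1], "dr": [0, 0, 0]}
    - {"xyz": [0, 0, -0.9], "dr": [0, 0, 0]}
    - {"xyz": [0.332, 0.972, 0], "dr": [0, 0, 0]}
    - {"xyz": [0.332, 0.972, 0], "dr": [0, 0, 0]}
    - {"xyz": [0.332, 0.972, 0], "dr": [0, 0, 0]}
    - {"xyz": [0.332, 0.972, 0], "dr": [0, 0, 0]}
    - {"xyz": [0.332, 0.972, 0], "dr": [0, 0, 0]}
    - {"xyz": [0.332, 0.972, 0], "dr": [0, 0, 0]}
    - {"xyz": [0.332, 0.972, 0], "dr": [0, 0, 0]}
    - {"xyz": [0.332, 0.972, 0], "dr": [0, 0, 0]}
    - {"xyz": [0.332, 0.972, 0], "dr": [0, 0, 0]}
    - {"xyz": [0, 0, 0], "dr": [0, 0, -0.25]}
    - {"xyz": [0, 0, 0], "dr": [0, 0, 0]}
    - {"xyz": [0, 0, 0], "dr": [0, 0, 0]}
  claw: -0.1

```text
time_s: 21.27
tool_pos: [623.3, 86.3, 164.3]
tcp_rot: [[-0.66, 0.751, -0.001], [0.751, 0.66, -0.001], [-0.0, -0.001, -1.0]]
wrist_force: [1.1, -0.7, -1.2]
finger_gap: 0.449
grasp_force: 0.0
```

```bash
python3 st.py 1; python3 -c "
from h import *
off(623.7,88.2,131.5)"
```

```text
21.3167 [623.2  85.9 164.2] yaw 131.28 j [ 19.  37. -43.  96.  28.  59.   8.] Tz [0.065] med 0.065 F [-0.6 -0.6 -0.5] 0.453 0.0
tool units [0.073 0.098 2.487] turn units -0.05 yaw 131.3
```

arm_command:
  deltas:
    - {"xyz": [0.073, 0.098, 0.6], "dr": [0, 0, -0.05]}
    - {"xyz": [0, 0, 0.7], "dr": [0, 0, 0]}
    - {"xyz": [0, 0, 0.7], "dr": [0, 0, 0]}
    - {"xyz": [0, 0, 0.49], "dr": [0, 0, 0]}
    - {"xyz": [0, 0, 0], "dr": [0, 0, 0]}
    - {"xyz": [0, 0, 0], "dr": [0, 0, 0]}

```text
time_s: 21.82
tool_pos: [623.3, 89.7, 113.1]
tcp_rot: [[-0.664, 0.748, -0.002], [0.748, 0.664, -0.0], [0.001, -0.002, -1.0]]
wrist_force: [0.6, -0.6, 0.2]
finger_gap: 0.455
grasp_force: 0.0
```

arm_command:
  deltas:
    - {"xyz": [0, 0, 0], "dr": [0, 0, 0]}
    - {"xyz": [0, 0, 0], "dr": [0, 0, 0]}
    - {"xyz": [0, 0, 0], "dr": [0, 0, 0]}
    - {"xyz": [0, 0, 0], "dr": [0, 0, 0]}
  claw: -1
  newtons: 60

```text
time_s: 22.15
tool_pos: [622.6, 88.4, 115.2]
tcp_rot: [[-0.663, 0.748, -0.003], [0.748, 0.663, -0.003], [-0.0, -0.005, -1.0]]
wrist_force: [-6.8, -3.8, 5.3]
finger_gap: 0.132
grasp_force: 59.2
```

arm_command:
  deltas:
    - {"xyz": [0, 0, 0], "dr": [0, 0, 1]}
    - {"xyz": [0, 0, 0], "dr": [0, 0, 1]}
    - {"xyz": [0, 0, 0], "dr": [0, 0, 1]}
    - {"xyz": [0, 0, 0], "dr": [0, 0, 1]}
    - {"xyz": [0, 0, 0], "dr": [0, 0, 1]}
    - {"xyz": [0, 0, 0], "dr": [0, 0, 0]}
    - {"xyz": [0, 0, 0], "dr": [0, 0, 0]}

```text
time_s: 22.73
tool_pos: [622.9, 88.6, 115.2]
tcp_rot: [[-0.32, 0.947, -0.002], [0.947, 0.32, -0.003], [-0.002, -0.003, -1.0]]
wrist_force: [-4.9, -3.2, 4.7]
finger_gap: 0.132
grasp_force: 59.1
```

```bash
python3 st.py 4
```

```text
22.9333 [622.9  88.5 115.3] yaw 108.66 j [ 14.  38. -36.  98.  27.  53. -14.] Tz [0.015 0.13  0.073 0.058] med 0.065 F [-5.3 -3.5  5.1] 0.127 59.1
```

arm_command:
  deltas:
    - {"xyz": [0, 0, 0], "dr": [0, 0, 1]}
    - {"xyz": [0, 0, 0], "dr": [0, 0, 1]}
    - {"xyz": [0, 0, 0], "dr": [0, 0, 1]}
    - {"xyz": [0, 0, 0], "dr": [0, 0, 0]}
    - {"xyz": [0, 0, 0], "dr": [0, 0, 0]}

```text
time_s: 23.35
tool_pos: [623.1, 88.6, 115.3]
tcp_rot: [[-0.086, 0.996, -0.002], [0.996, 0.086, -0.003], [-0.003, -0.002, -1.0]]
wrist_force: [-5.3, -4.0, 4.3]
finger_gap: 0.133
grasp_force: 59.0
```

```bash
python3 st.py 5
```

```text
23.6 [623.1  88.6 115.3] yaw 94.92 j [ 12.  37. -33.  98.  25.  52. -26.] Tz [0.111 0.136 0.137 0.153 0.15 ] med 0.137 F [-4.9 -2.5  4.4] 0.131 59.0
```

arm_command:
  deltas:
    - {"xyz": [0, 0, 0], "dr": [0, 0, 1]}
    - {"xyz": [0, 0, 0], "dr": [0, 0, 1]}
    - {"xyz": [0, 0, 0], "dr": [0, 0, 1]}
    - {"xyz": [0, 0, 0], "dr": [0, 0, 1]}
    - {"xyz": [0, 0, 0], "dr": [0, 0, 1]}
    - {"xyz": [0, 0, 0], "dr": [0, 0, 1]}
    - {"xyz": [0, 0, 0], "dr": [0, 0, 1]}
    - {"xyz": [0, 0, 0], "dr": [0, 0, 0]}
    - {"xyz": [0, 0, 0], "dr": [0, 0, 0]}

```text
time_s: 24.35
tool_pos: [623.6, 88.5, 115.4]
tcp_rot: [[0.454, 0.891, -0.001], [0.891, -0.454, -0.003], [-0.003, 0.001, -1.0]]
wrist_force: [-3.9, -4.2, 4.3]
finger_gap: 0.132
grasp_force: 59.4
```

```bash
python3 st.py 5
```

```text
24.6 [623.6  88.5 115.3] yaw 62.98 j [  7.  35. -25.  98.  19.  51. -53.] Tz [0.349 0.332 0.292 0.357 0.267] med 0.332 F [-4.8 -4.4  5.4] 0.128 59.4
```

arm_command:
  deltas:
    - {"xyz": [0, 0, 0], "dr": [0, 0, 0]}
    - {"xyz": [0, 0, 0], "dr": [0, 0, 0]}
    - {"xyz": [0, 0, -0.6], "dr": [0, 0, 0]}
    - {"xyz": [0, 0, -1], "dr": [0, 0, 0]}
    - {"xyz": [0, 0, -0.9], "dr": [0, 0, 0]}
    - {"xyz": [-0.924, -0.06, 0], "dr": [0, 0, 0]}
    - {"xyz": [-0.924, -0.06, 0], "dr": [0, 0, 0]}
    - {"xyz": [-0.924, -0.06, 0], "dr": [0, 0, 0]}
    - {"xyz": [-0.924, -0.06, 0], "dr": [0, 0, 0]}
    - {"xyz": [-0.924, -0.06, 0], "dr": [0, 0, 0]}
    - {"xyz": [-0.924, -0.06, 0], "dr": [0, 0, 0]}
    - {"xyz": [-0.924, -0.06, 0], "dr": [0, 0, 0]}
    - {"xyz": [-0.924, -0.06, 0], "dr": [0, 0, 0]}
    - {"xyz": [-0.924, -0.06, 0], "dr": [0, 0, 0]}
    - {"xyz": [-0.924, -0.06, 0], "dr": [0, 0, 0]}
  claw: -0.1

```text
time_s: 25.85
tool_pos: [529.3, -69.4, 165.6]
tcp_rot: [[0.455, 0.89, 0.002], [0.89, -0.455, 0.0], [0.001, 0.002, -1.0]]
wrist_force: [0.1, -0.4, 0.2]
finger_gap: 0.448
grasp_force: 0.0
```

arm_command:
  deltas:
    - {"xyz": [0, 0, 0], "dr": [0, 0, -1]}
    - {"xyz": [0, 0, 0], "dr": [0, 0, -1]}
    - {"xyz": [0, 0, 0], "dr": [0, 0, -1]}
    - {"xyz": [0, 0, 0], "dr": [0, 0, -1]}
    - {"xyz": [0, 0, 0], "dr": [0, 0, -1]}
    - {"xyz": [0, 0, 0], "dr": [0, 0, -1]}
    - {"xyz": [0, 0, 0], "dr": [0, 0, -1]}
    - {"xyz": [0, 0, 0], "dr": [0, 0, -1]}
    - {"xyz": [0, 0, 0], "dr": [0, 0, -1]}
    - {"xyz": [0, 0, 0], "dr": [0, 0, -1]}
    - {"xyz": [0, 0, 0], "dr": [0, 0, -1]}
    - {"xyz": [0, 0, 0], "dr": [0, 0, -1]}
    - {"xyz": [0, 0, 0], "dr": [0, 0, -1]}
    - {"xyz": [0, 0, 0], "dr": [0, 0, -1]}
    - {"xyz": [0, 0, 0], "dr": [0, 0, -1]}
    - {"xyz": [0, 0, 0], "dr": [0, 0, 0]}
    - {"xyz": [0, 0, 0], "dr": [0, 0, 0]}

```text
time_s: 27.27
tool_pos: [529.5, -69.0, 165.2]
tcp_rot: [[-0.662, 0.749, 0.001], [0.749, 0.662, 0.0], [-0.001, 0.001, -1.0]]
wrist_force: [0.2, 0.3, 0.0]
finger_gap: 0.455
grasp_force: 0.0
```

```bash
python3 st.py 1; python3 -c "
from h import *
off(529,-70.7,132)
im,d,i=look('top'); A=pts(d,i,d>0)
for n,g in (('0',(496,56)),('2',(655,-38)),('3',(622,88))):
    q=A[(np.hypot(A[:,0]-g[0],A[:,1]-g[1])<30)&(A[:,2]>133)&(A[:,2]<155)]
    u,s,vt=np.linalg.svd(q[:,:2]-q[:,:2].mean(0),full_matrices=False)
    print(n,len(q),np.round(q[:,:2].mean(0)),np.degrees(np.arctan2(vt[0,1],vt[0,0]))%180)"
```

```text
27.3167 [529.4 -69.1 165. ] yaw 131.48 j [ 37.  27. -42. 109.  23.  52.  26.] Tz [0.029] med 0.029 F [-0.5  0.8  0.3] 0.447 0.0
tool units [-0.047 -0.071  2.527] turn units -0.11 yaw 131.5
0 124 [496.  54.] 83.70439235817886<string>:7: RuntimeWarning: Mean of empty slice.
  ret = um.true_divide(
<string>:8: RuntimeWarning: Mean of empty slice.
Traceback (most recent call last):
IndexError: index 0 is out of bounds for axis 0 with size 0
```

arm_command:
  deltas:
    - {"xyz": [-0.047, -0.071, 0.6], "dr": [0, 0, -0.11]}
    - {"xyz": [0, 0, 0.7], "dr": [0, 0, 0]}
    - {"xyz": [0, 0, 0.7], "dr": [0, 0, 0]}
    - {"xyz": [0, 0, 0.5], "dr": [0, 0, 0]}
    - {"xyz": [0, 0, 0], "dr": [0, 0, 0]}
    - {"xyz": [0, 0, 0], "dr": [0, 0, 0]}

```text
time_s: 27.87
tool_pos: [528.2, -70.5, 113.8]
tcp_rot: [[-0.671, 0.742, -0.001], [0.742, 0.671, 0.0], [0.001, -0.001, -1.0]]
wrist_force: [0.1, 0.1, 0.4]
finger_gap: 0.45
grasp_force: 0.0
```

arm_command:
  deltas:
    - {"xyz": [0, 0, 0], "dr": [0, 0, 0]}
    - {"xyz": [0, 0, 0], "dr": [0, 0, 0]}
    - {"xyz": [0, 0, 0], "dr": [0, 0, 0]}
    - {"xyz": [0, 0, 0], "dr": [0, 0, 0]}
  claw: -1
  newtons: 60

```text
time_s: 28.2
tool_pos: [529.2, -70.7, 115.3]
tcp_rot: [[-0.67, 0.742, 0.002], [0.742, 0.67, -0.0], [-0.001, 0.001, -1.0]]
wrist_force: [-0.9, 0.5, 3.0]
finger_gap: 0.128
grasp_force: 59.9
```

arm_command:
  deltas:
    - {"xyz": [0, 0, 0], "dr": [0, 0, 1]}
    - {"xyz": [0, 0, 0], "dr": [0, 0, 1]}
    - {"xyz": [0, 0, 0], "dr": [0, 0, 1]}
    - {"xyz": [0, 0, 0], "dr": [0, 0, 1]}
    - {"xyz": [0, 0, 0], "dr": [0, 0, 1]}
    - {"xyz": [0, 0, 0], "dr": [0, 0, 1]}
    - {"xyz": [0, 0, 0], "dr": [0, 0, 1]}
    - {"xyz": [0, 0, 0], "dr": [0, 0, 0]}
    - {"xyz": [0, 0, 0], "dr": [0, 0, 0]}

```text
time_s: 28.95
tool_pos: [529.0, -70.8, 115.3]
tcp_rot: [[-0.177, 0.984, 0.001], [0.984, 0.177, -0.001], [-0.001, 0.001, -1.0]]
wrist_force: [-1.8, -0.3, 6.7]
finger_gap: 0.123
grasp_force: 60.5
```

```bash
python3 st.py 5
```

```text
29.2 [529.  -70.8 115.3] yaw 100.19 j [ 30.  29. -32. 112.  21.  45.  -4.] Tz [0.334 0.261 0.316 0.341 0.309] med 0.316 F [-1.6 -0.4  7.2] 0.13 60.5
```

arm_command:
  deltas:
    - {"xyz": [0, 0, 0], "dr": [0, 0, 0]}
    - {"xyz": [0, 0, 0], "dr": [0, 0, 0]}
    - {"xyz": [0, 0, -0.6], "dr": [0, 0, 0]}
    - {"xyz": [0, 0, -1], "dr": [0, 0, 0]}
    - {"xyz": [0, 0, -0.9], "dr": [0, 0, 0]}
    - {"xyz": [0.936, -0.064, 0], "dr": [0, 0, 0]}
    - {"xyz": [0.936, -0.064, 0], "dr": [0, 0, 0]}
    - {"xyz": [0.936, -0.064, 0], "dr": [0, 0, 0]}
    - {"xyz": [0.936, -0.064, 0], "dr": [0, 0, 0]}
    - {"xyz": [0.936, -0.064, 0], "dr": [0, 0, 0]}
    - {"xyz": [0.936, -0.064, 0], "dr": [0, 0, 0]}
    - {"xyz": [0.936, -0.064, 0], "dr": [0, 0, 0]}
    - {"xyz": [0, 0, 0], "dr": [0, 0, 0.83]}
    - {"xyz": [0, 0, 0], "dr": [0, 0, 0.83]}
    - {"xyz": [0, 0, 0], "dr": [0, 0, 0.83]}
    - {"xyz": [0, 0, 0], "dr": [0, 0, 0.83]}
    - {"xyz": [0, 0, 0], "dr": [0, 0, 0]}
    - {"xyz": [0, 0, 0], "dr": [0, 0, 0]}
  claw: -0.1

```text
time_s: 30.7
tool_pos: [497.1, 56.8, 165.0]
tcp_rot: [[0.088, 0.996, 0.001], [0.996, -0.088, -0.0], [-0.0, 0.001, -1.0]]
wrist_force: [0.0, 0.9, -0.0]
finger_gap: 0.449
grasp_force: 0.0
```

```bash
python3 st.py 1; python3 -c "
from h import *
off(497,56.7,84.5)"
```

```text
30.75 [497.   56.7 164.9] yaw 84.92 j [ 18.  21. -34. 114.  16.  49. -30.] Tz [-0.005] med -0.005 F [-0.8  0.  -0.3] 0.445 0.0
tool units [-2.000e-03 -3.000e-03  2.519e+00] turn units 0.09 yaw 84.9
```

arm_command:
  deltas:
    - {"xyz": [0, 0, 0.6], "dr": [0, 0, 0]}
    - {"xyz": [0, 0, 0.7], "dr": [0, 0, 0]}
    - {"xyz": [0, 0, 0.7], "dr": [0, 0, 0]}
    - {"xyz": [0, 0, 0.5], "dr": [0, 0, 0]}
    - {"xyz": [0, 0, 0], "dr": [0, 0, 0]}
    - {"xyz": [0, 0, 0], "dr": [0, 0, 0]}

```text
time_s: 31.25
tool_pos: [496.5, 56.8, 113.7]
tcp_rot: [[0.09, 0.996, -0.002], [0.996, -0.09, 0.0], [0.0, -0.002, -1.0]]
wrist_force: [-1.0, 0.2, -0.3]
finger_gap: 0.449
grasp_force: 0.0
```

arm_command:
  deltas:
    - {"xyz": [0, 0, 0], "dr": [0, 0, 0]}
    - {"xyz": [0, 0, 0], "dr": [0, 0, 0]}
    - {"xyz": [0, 0, 0], "dr": [0, 0, 0]}
    - {"xyz": [0, 0, 0], "dr": [0, 0, 0]}
  claw: -1
  newtons: 60

```text
time_s: 31.58
tool_pos: [497.2, 56.9, 115.2]
tcp_rot: [[0.091, 0.996, 0.001], [0.996, -0.091, -0.0], [-0.0, 0.001, -1.0]]
wrist_force: [-1.3, -0.1, 4.7]
finger_gap: 0.129
grasp_force: 59.1
```

arm_command:
  deltas:
    - {"xyz": [0, 0, 0], "dr": [0, 0, 1]}
    - {"xyz": [0, 0, 0], "dr": [0, 0, 1]}
    - {"xyz": [0, 0, 0], "dr": [0, 0, 1]}
    - {"xyz": [0, 0, 0], "dr": [0, 0, 1]}
    - {"xyz": [0, 0, 0], "dr": [0, 0, 1]}
    - {"xyz": [0, 0, 0], "dr": [0, 0, 1]}
    - {"xyz": [0, 0, 0], "dr": [0, 0, 0]}
    - {"xyz": [0, 0, 0], "dr": [0, 0, 0]}

```text
time_s: 32.25
tool_pos: [497.7, 56.7, 115.3]
tcp_rot: [[0.538, 0.843, 0.002], [0.843, -0.538, -0.001], [0.001, 0.002, -1.0]]
wrist_force: [-0.1, -0.8, 5.8]
finger_gap: 0.134
grasp_force: 59.6
```

```bash
python3 st.py 5
```

```text
32.5 [497.7  56.7 115.3] yaw 57.47 j [ 10.  24. -25. 117.  15.  42. -57.] Tz [0.256 0.282 0.257 0.276 0.318] med 0.276 F [-0.6 -0.9  7.1] 0.128 59.6
```

arm_command:
  deltas:
    - {"xyz": [0, 0, 0], "dr": [0, 0, 1]}
    - {"xyz": [0, 0, 0], "dr": [0, 0, 1]}
    - {"xyz": [0, 0, 0], "dr": [0, 0, 0]}
    - {"xyz": [0, 0, 0], "dr": [0, 0, 0]}

```text
time_s: 32.83
tool_pos: [497.8, 56.5, 115.3]
tcp_rot: [[0.665, 0.747, 0.002], [0.747, -0.665, -0.001], [0.001, 0.002, -1.0]]
wrist_force: [0.0, -1.5, 5.6]
finger_gap: 0.126
grasp_force: 59.7
```

```bash
python3 st.py 5
```

```text
33.0833 [497.9  56.6 115.3] yaw 48.32 j [  9.  24. -23. 117.  14.  42. -64.] Tz [0.352 0.372 0.375 0.337 0.329] med 0.352 F [-0.6 -0.9  5.9] 0.132 59.7
```

arm_command:
  deltas:
    - {"xyz": [0, 0, 0], "dr": [0, 0, 0]}
    - {"xyz": [0, 0, 0], "dr": [0, 0, 0]}
    - {"xyz": [0, 0, -0.6], "dr": [0, 0, 0]}
    - {"xyz": [0, 0, -1], "dr": [0, 0, 0]}
    - {"xyz": [0, 0, -0.9], "dr": [0, 0, 0]}
    - {"xyz": [0.168, 0.909, 0], "dr": [0, 0, 0]}
    - {"xyz": [0.168, 0.909, 0], "dr": [0, 0, 0]}
    - {"xyz": [0.168, 0.909, 0], "dr": [0, 0, 0]}
    - {"xyz": [0.168, 0.909, 0], "dr": [0, 0, 0]}
    - {"xyz": [0.168, 0.909, 0], "dr": [0, 0, 0]}
    - {"xyz": [0.168, 0.909, 0], "dr": [0, 0, 0]}
    - {"xyz": [0.168, 0.909, 0], "dr": [0, 0, 0]}
    - {"xyz": [0.168, 0.909, 0], "dr": [0, 0, 0]}
    - {"xyz": [0.168, 0.909, 0], "dr": [0, 0, 0]}
    - {"xyz": [0.168, 0.909, 0], "dr": [0, 0, 0]}
  claw: -0.1

```text
time_s: 34.33
tool_pos: [655.1, -40.2, 163.8]
tcp_rot: [[0.667, 0.745, -0.001], [0.745, -0.667, 0.0], [-0.0, -0.001, -1.0]]
wrist_force: [0.6, -0.5, 0.2]
finger_gap: 0.444
grasp_force: 0.0
```

arm_command:
  deltas:
    - {"xyz": [0, 0, 0], "dr": [0, 0, -1]}
    - {"xyz": [0, 0, 0], "dr": [0, 0, -1]}
    - {"xyz": [0, 0, 0], "dr": [0, 0, -1]}
    - {"xyz": [0, 0, 0], "dr": [0, 0, -1]}
    - {"xyz": [0, 0, 0], "dr": [0, 0, -1]}
    - {"xyz": [0, 0, 0], "dr": [0, 0, -1]}
    - {"xyz": [0, 0, 0], "dr": [0, 0, -1]}
    - {"xyz": [0, 0, 0], "dr": [0, 0, -1]}
    - {"xyz": [0, 0, 0], "dr": [0, 0, -1]}
    - {"xyz": [0, 0, 0], "dr": [0, 0, -1]}
    - {"xyz": [0, 0, 0], "dr": [0, 0, -1]}
    - {"xyz": [0, 0, 0], "dr": [0, 0, -1]}
    - {"xyz": [0, 0, 0], "dr": [0, 0, -1]}
    - {"xyz": [0, 0, 0], "dr": [0, 0, -1]}
    - {"xyz": [0, 0, 0], "dr": [0, 0, -1]}
    - {"xyz": [0, 0, 0], "dr": [0, 0, -1]}
    - {"xyz": [0, 0, 0], "dr": [0, 0, -1]}
    - {"xyz": [0, 0, 0], "dr": [0, 0, -1]}
    - {"xyz": [0, 0, 0], "dr": [0, 0, -1]}
    - {"xyz": [0, 0, 0], "dr": [0, 0, 0]}

```text
time_s: 36.0
tool_pos: [654.4, -39.8, 163.8]
tcp_rot: [[-0.711, 0.703, -0.001], [0.703, 0.711, 0.001], [0.001, -0.0, -1.0]]
wrist_force: [-0.9, 0.2, -0.6]
finger_gap: 0.449
grasp_force: 0.0
```

```bash
python3 st.py 2; python3 -c "
from h import *
off(656,-39.2,136)"
```

```text
36.1 [654.5 -39.8 164. ] yaw 135.09 j [ 28.  38. -40.  92.  27.  60.  25.] Tz [0.118 0.042] med 0.08 F [-0.1 -0.5 -0.3] 0.448 0.0
tool units [-0.033  0.076  2.472] turn units -0.2 yaw 135.1
```

arm_command:
  deltas:
    - {"xyz": [-0.033, 0.076, 0.6], "dr": [0, 0, -0.2]}
    - {"xyz": [0, 0, 0.7], "dr": [0, 0, 0]}
    - {"xyz": [0, 0, 0.7], "dr": [0, 0, 0]}
    - {"xyz": [0, 0, 0.47], "dr": [0, 0, 0]}
    - {"xyz": [0, 0, 0], "dr": [0, 0, 0]}
    - {"xyz": [0, 0, 0], "dr": [0, 0, 0]}

```text
time_s: 36.6
tool_pos: [655.6, -38.9, 113.7]
tcp_rot: [[-0.721, 0.693, -0.002], [0.693, 0.721, 0.0], [0.002, -0.001, -1.0]]
wrist_force: [1.1, 0.8, 0.5]
finger_gap: 0.452
grasp_force: 0.0
```

arm_command:
  deltas:
    - {"xyz": [0, 0, 0], "dr": [0, 0, 0]}
    - {"xyz": [0, 0, 0], "dr": [0, 0, 0]}
    - {"xyz": [0, 0, 0], "dr": [0, 0, 0]}
    - {"xyz": [0, 0, 0], "dr": [0, 0, 0]}
  claw: -1
  newtons: 60

```text
time_s: 36.93
tool_pos: [656.2, -39.5, 116.0]
tcp_rot: [[-0.721, 0.693, 0.0], [0.693, 0.721, -0.001], [-0.001, -0.001, -1.0]]
wrist_force: [-2.7, -1.3, 3.9]
finger_gap: 0.125
grasp_force: 59.1
```

arm_command:
  deltas:
    - {"xyz": [0, 0, 0], "dr": [0, 0, 1]}
    - {"xyz": [0, 0, 0], "dr": [0, 0, 1]}
    - {"xyz": [0, 0, 0], "dr": [0, 0, 1]}
    - {"xyz": [0, 0, 0], "dr": [0, 0, 1]}
    - {"xyz": [0, 0, 0], "dr": [0, 0, 1]}
    - {"xyz": [0, 0, 0], "dr": [0, 0, 1]}
    - {"xyz": [0, 0, 0], "dr": [0, 0, 1]}
    - {"xyz": [0, 0, 0], "dr": [0, 0, 0]}
    - {"xyz": [0, 0, 0], "dr": [0, 0, 0]}

```text
time_s: 37.68
tool_pos: [655.5, -40.0, 116.0]
tcp_rot: [[-0.243, 0.97, -0.001], [0.97, 0.243, -0.002], [-0.002, -0.002, -1.0]]
wrist_force: [-5.2, -2.0, 5.2]
finger_gap: 0.124
grasp_force: 59.6
```

```bash
python3 st.py 5
```

```text
37.9333 [655.5 -40.  116. ] yaw 104.07 j [ 22.  39. -31.  94.  24.  54.  -4.] Tz [0.297 0.247 0.287 0.297 0.285] med 0.287 F [-5.8 -2.2  6.6] 0.126 59.6
```

arm_command:
  deltas:
    - {"xyz": [0, 0, 0], "dr": [0, 0, 1]}
    - {"xyz": [0, 0, 0], "dr": [0, 0, 1]}
    - {"xyz": [0, 0, 0], "dr": [0, 0, 0]}
    - {"xyz": [0, 0, 0], "dr": [0, 0, 0]}

```text
time_s: 38.27
tool_pos: [655.3, -40.0, 116.0]
tcp_rot: [[-0.086, 0.996, -0.002], [0.996, 0.086, -0.003], [-0.002, -0.002, -1.0]]
wrist_force: [-5.9, -2.9, 6.5]
finger_gap: 0.125
grasp_force: 59.7
```

```bash
python3 st.py 5
```

```text
38.5167 [655.3 -40.1 116. ] yaw 94.91 j [ 21.  38. -29.  94.  22.  53. -12.] Tz [0.292 0.38  0.357 0.38  0.335] med 0.357 F [-6.3 -3.2  7. ] 0.123 59.7
```

arm_command:
  deltas:
    - {"xyz": [0, 0, 0], "dr": [0, 0, 0]}
    - {"xyz": [0, 0, 0], "dr": [0, 0, 0]}
    - {"xyz": [0, 0, -0.6], "dr": [0, 0, 0]}
    - {"xyz": [0, 0, -1], "dr": [0, 0, 0]}
    - {"xyz": [0, 0, -1], "dr": [0, 0, 0]}
    - {"xyz": [0, 0, -1], "dr": [0, 0, 0]}
    - {"xyz": [0, 0, -1], "dr": [0, 0, 0]}
    - {"xyz": [0, 0, -1], "dr": [0, 0, 0]}
    - {"xyz": [0, 0, 0], "dr": [0, 0, 0]}
    - {"xyz": [0, 0, 0], "dr": [0, 0, 0]}
  claw: -0.1

```text
time_s: 39.35
tool_pos: [657.3, -38.6, 229.2]
tcp_rot: [[-0.085, 0.996, 0.004], [0.996, 0.085, -0.0], [-0.0, 0.004, -1.0]]
wrist_force: [-0.4, 0.6, 0.3]
finger_gap: 0.456
grasp_force: 0.0
```

```bash
python3 st.py 1; python3 -c "
from h import *
im,d,i=look('scene'); cv2.imwrite('pics/end.png',im[:,:,::-1])"
```

```text
39.4 [656.5 -38.8 227.6] yaw 94.89 j [ 23.  32. -32.  89.  18.  64.  -8.] Tz [-0.001] med -0.001 F [ 0.3  0.5 -0.2] 0.448 0.0
```

View pics/end.png

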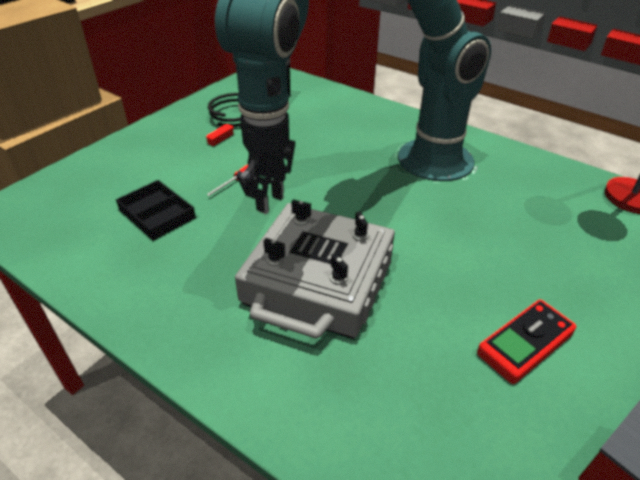

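The picture shows the gripper clear of the housing at (265,190). The four knobs stand at (300,210), (361,226), (274,248) and (339,268), and the tray, screwdriver and meter have not been disturbed.

```bash
python3 -c "
from rig import bot
print(bot.job_done())"
```

```text
the job is handed in; nothing more can be done
None
```

I snugged all four knobs in crisscross order (0, 2, 1, 3; about 0.12–0.18 N m), then firmed them (3, 1, 0, 2; held moments about 0.31–0.35 N m), let go with the bystanders undisturbed, and handed the job in at about 39 s; no verdict came back, and I did not re-feel the earlier knobs after firming the last.

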